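# Index the board slide to the next chip

### The job

The circuit board under the small inspection camera sits on an indexing slide. Pull up that slide's black spring knob, slide the carriage one notch further under the camera so that the next chip in the row comes beneath the lens, and let the knob spring fully home in that notch. Leave the carriage of the other slide, the one with the parts tray, in its notch.

Things in the scene. Friction and masses are not known exactly. Their poses are not given: they have to be found in the camera images.
- board_plunger_grip (a point): Middle of the round black knob to pull: upright cylinder, 26 mm across, 26 mm high, its middle 77.5 mm above the table while down, on a steel barrel 18 mm across that rises 23 mm from the carriage plate (plate top 41 mm above the table). Nothing else within 50 mm of it is higher than 60 mm. z is up, the way to pull; y, level, is the way the carriage must go.
- board_slide: The slide to index: dark steel base 170 x 280 x 12 mm, fixed, origin under its centre; y along the slide. Knob at x -45, y -50 mm. The carriage bears a green board 70 x 100 mm with 3 chips along y, 30 mm apart; the first is under the camera (44 mm across, at x 35, y 50, top 126 mm above the table, post at x 78), the next nearer the knob. May swap places with the other slide.
- tray_slide: The other slide, to be left alone: same base, carriage and knob (at the same place on it), but with a grey tray of small parts instead of the board and no camera. Origin under the centre of its base, y along the slide.
- board_plunger (a joint): How far the knob is pulled up, m: 0 = pin home in a notch, 0.023 = stop. A spring draws it down, 4.4 N at 0, 9 N at 0.023. The pin is held sideways below about 0.008 and clears the teeth from 0.017. Let go, it springs down; the teeth have 45 degree roofs, so the pin finds the nearest notch itself, drawing the carriage along.
- board_carriage (a joint): Travel of the carriage with board and knob along y of the slide, m: about 0 at the start; notches at -0.030, 0, 0.030 and 0.060. It slides with 1 to 2 N while the pin is out. One notch further under the camera is 0.030.
- tray_carriage (a joint): Travel of the other slide's carriage, m: about 0 at the start, held there by its own knob's pin.

How it is judged:
On the way:
1. the board slide's knob is pulled up out of its notch (value of joint board_plunger above 0.012 m), for 0.1 s.
At the end, for the whole second after the job is handed in: The board carriage is at rest one notch further under the camera (0.030 m, within 6 mm), its knob is down with the pin home in that notch (within 3 mm), and the tray carriage is still in its notch (within 10 mm) (value of joint board_carriage between 0.024 and 0.036 m and value of joint board_plunger below 0.003 m and velocity of joint board_carriage between -0.01 and 0.01 m/s and value of joint tray_carriage between -0.01 and 0.01 m); the robot touches nothing.
It fails at once if the tray slide's carriage was moved more than 10 mm (value of joint tray_carriage above 0.01 m or value of joint tray_carriage below -0.01 m).
It also fails if it takes over 32 s, if anything falls off the work surface, if the arm or the gripper's body presses on something with over 40 N, if the wrist force passes 120 N, or if a joint passes its speed limit or range.

### The arm

A 7-joint arm with a two-finger parallel gripper is mounted at the origin on the work surface. World frame = base frame: x ahead of the robot, y to its left, z up, the work surface at z = 0. Lengths are in m, angles in rad, forces in N, time in s.
With the tool pointing down it reaches from about 0.425 to 0.925 m from the base axis. Payload 6.8 kg.
Tool frame: the origin (TCP) lies on the centre line of the jaws, within the pads' length; the fingertips stand 8 mm ahead of it and the grasp point (between the pads) lies 11 mm behind it (bot.tips_ahead is the distance from the TCP to the fingertips, in m); z points along the fingers, y is the line along which they close (so a half turn about z gives the same grasp; the last joint's range is limited). The gripper opens to 85 mm and grips with 20 to 120 N. Pads are 22 mm wide; open, the fingers measure 114 mm over their backs; the gripper's body (76 mm by 85 mm) begins 54 mm behind the grasp point. The pads swing forward as they close: fully open they stand 13 mm farther back than shut.
Start: joints at [-1.291, 0.477, 0.022, 1.555, -0.011, 1.109, -0.083], TCP at [0.255, 0.625, 0.239] pointing down, gripper open.
Joint ranges: [-2.96, 2.96], [-0.34, 2.1], [-1.41, 1.46], [0.24, 2.44], [-1.37, 4.51], [0.17, 1.92], [-2.96, 2.96]. Speed limits (rad/s): [2.39, 2.39, 3.14, 3.14, 3.14, 3.14, 3.14].

### API

Orientations are given as a unit quaternion [w, x, y, z].
In Python, from station import bot gives the robot as it stands.
- The arm moves only by the tool send_rows, never from a script. Its argument "deltas" is text: rows parted by semicolons, each of 4 numbers parted by spaces: the shift along the tool's x, y, z in m, then the turn about the tool's z in degrees. In form: x y z spin; .... A call has 1 to 5 rows; each row is the pose to reach, as a shift and turn from the pose commanded when the call began, along the tool's axes at that moment; what a row does not reach only later rows make up. A row lasts 1/10 s, in which the tool goes at most 50 mm and 8.59 degrees, less where a joint would pass 70% of its speed; a pose out of reach is approached as far as the arm can. A call with a gripper value outside its range is refused whole. "claw" is the opening, from 0 (shut) to 1 (fully open), set as the call begins (left out, the last holds). The fingers move at their own pace and stop on an object; "force" is the grip in N (left out, the last holds). Time passes only in rows, so rows that repeat a pose let the fingers close. It gives the time, the measured TCP pose, the force, the opening and the grip force at its end, in the units of the state.
- bot.get_obs(): the state, without advancing time (a new reading comes with each control period).
- bot.read_camera(name): name is "side" or "top"; returns a dict with "img" (384x512x3 uint8, red, green, blue), "depth" (384x512 float32, m along the optical axis (not along the pixel's ray), 0 where there is no reading), "fx", "fy", "cx", "cy" (pixels), "camera_from_world" (4x4, takes a point from world to camera coordinates). Camera axes: x right, y up, looking along -z (the intrinsics and any distortion apply to the point x, -y, -z); pixel columns grow to the right and rows downward; lengths in m; the calibration is good to about 2 mm. A picture is of the moment at which its call begins.
- bot.hand_in(): hands the job in; it is judged then, once.
Trained networks look in a picture, given as the dict that the camera call returned (one of the last four; its "shot" number tells which), for a name from the list of things; names that differ only in an ending like _2 or _b are one class to them, and where a whole thing is asked for, a point or a joint stands for the part that bears it (a point fixed in the world has none). Each returns a list of dicts, best first, with "confidence" (0 to 1); they miss things now and then, are a little off and sometimes report something else, mostly with a low value. They report only what shows in the picture. A call takes as long as a camera call.
- bot.masks_of(picture, query): "mask" (384x512 bool, what is visible of it).
- bot.landmark_of(picture, query): "xyz" ([x, y, z] in m, in world coordinates, good to about 4 mm: a listed point, or the origin of a listed thing).
The state is a dict: "t": time; "q": joint angles; "joint_vel": joint speeds; "joint_torque": joint torques, N m; "eef_pos": TCP position; "tool_rot": TCP orientation; "contact_force": force on the tool from outside, world axes, zero at the start; "torque": the same for the moment, N m; "gripper_width": opening from 0.0 (shut) to 1.0 (fully open); "grasp_force": force on a finger pad.
Only numpy, scipy, OpenCV 4.12 (cv2) and the standard library are available. Lean on these libraries where they do the work, as an engineer would, in place of code of your own. Each camera call takes 0.05 s, during which the arm holds its last target. There are 200 camera calls.

## Working session

There is one attempt and no reset: what is moved stays moved. The work goes in short steps, Python scripts to look and compute and a tool call to move; the robot and the scene stay as the last step left them, time stands still between calls to the robot, and variables do not carry over. Pictures are saved under pics/ and viewed, at most 10 in all, crops included, and the job is handed in when it is done.

Besides the shell and the picture viewer there is one more tool, called after "Request:" as name(argument=value, ...) on one line, values as JSON. send_rows: Moves the arm, as the interface text tells. Its arguments: {"type":"object","properties":{"deltas":{"type":"string"},"claw":{"type":"number"},"force":{"type":"number"}},"required":["deltas"]}

```bash
mkdir -p pics; cat > h.py <<'E'
from station import bot
import numpy as np, cv2
def pix(p,w):
    c=(p["camera_from_world"]@np.r_[w,1])[:3]
    return p["fx"]*c[0]/-c[2]+p["cx"], p["fy"]*-c[1]/-c[2]+p["cy"]
def world(p,u,v,d):
    c=np.array([(u-p["cx"])/p["fx"]*d,-(v-p["cy"])/p["fy"]*d,-d,1])
    return (np.linalg.inv(p["camera_from_world"])@c)[:3]
E
python3 - <<'E'
from h import *
o=bot.get_obs(); print(o["t"],o["eef_pos"],o["tool_rot"],o["gripper_width"])
ims=[]
for n in("side","top"):
    p=bot.read_camera(n); im=p["img"][:,:,::-1].copy()
    for q,c in(("board_plunger_grip",(0,0,255)),("board_slide",(0,255,0)),("tray_slide",(255,0,0))):
        for r in bot.landmark_of(p,q)[:2]:
            print(n,q,np.round(r["xyz"],4),round(r["confidence"],2))
            u,v=pix(p,r["xyz"]); cv2.drawMarker(im,(int(u),int(v)),c,0,14,1)
    ims.append(im); np.savez("pics/"+n,**{k:p[k] for k in("img","depth","camera_from_world","fx","fy","cx","cy")})
cv2.imwrite("pics/a.png",ims[0]);cv2.imwrite("pics/b.png",ims[1])
E
```

```text
0.0 [0.25506102 0.6243515  0.2383414 ] [-9.87933197e-05  1.92689839e-01  9.81259299e-01 -8.96648604e-04] 0.9972314042954715
side board_plunger_grip [ 0.4588 -0.3089  0.0785] 0.55
side board_slide [ 0.5134 -0.2626  0.0075] 0.88
side tray_slide [5.386e-01 2.618e-01 5.000e-04] 0.57
top board_plunger_grip [ 0.4621 -0.3126  0.0764] 0.76
top board_slide [ 0.5098 -0.2622  0.0086] 0.75
top tray_slide [5.417e-01 2.637e-01 2.000e-04] 0.93
```

View pics/a.png

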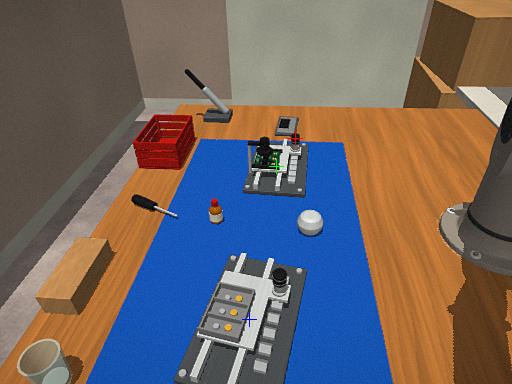

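View pics/b.png

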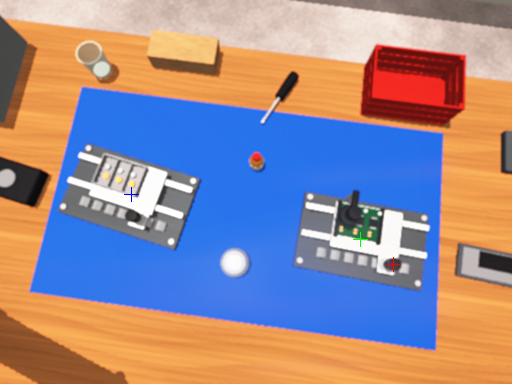

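The side view shows the board slide at the far end, with its knob at about (296,138). In the top view it is on the right, knob at (393,265). The camera is at (352,213), and the tray slide is on the left. The network markers fit both pictures. Next I'll get the yaw and the knob centre from depth.

```bash
cat >> h.py <<'E'
from scipy.spatial.transform import Rotation as R
def cloud(p,m):
    v,u=np.nonzero(m&(p["depth"]>0)); return world_many(p,u,v)
def world_many(p,u,v):
    d=p["depth"][v,u]
    c=np.c_[(u-p["cx"])/p["fx"]*d,-(v-p["cy"])/p["fy"]*d,-d,np.ones(len(d))]
    return (c@np.linalg.inv(p["camera_from_world"]).T)[:,:3]
def to(w,yaw=None):
    o=bot.get_obs(); q=np.array(o["tool_rot"]); r=R.from_quat(q[[1,2,3,0]])
    d=r.inv().apply(np.array(w)-o["eef_pos"]); y=r.as_matrix()[:,1]
    cur=np.degrees(np.arctan2(y[1],y[0]))
    print("t",round(o["t"],2),"pos",np.round(o["eef_pos"],4),"ydir",round(cur,1),"w",round(o["gripper_width"],3),"F",np.round(o["contact_force"],1),"delta",np.round(d,4))
    if yaw is not None: print("spin (tool z down)",-((yaw-cur+90)%180-90))
E
python3 - <<'E'
from h import *
p=bot.read_camera("top")
m=bot.masks_of(p,"board_slide")[0]["mask"]; P=cloud(p,m)
s=P[(P[:,2]>.007)&(P[:,2]<.03)]; print(len(s),cv2.minAreaRect(s[:,:2].astype(np.float32)*1000))
for r in bot.masks_of(p,"board_plunger_grip")[:2]:
    K=cloud(p,r["mask"]);print(r["confidence"],r["mask"].sum(),len(K)); k=K[K[:,2]>.083]; print(k.mean(0) if len(k) else K, np.ptp(k,axis=0) if len(k) else 0)
top=P[(P[:,2]>.10)]; print("cam",len(top),top.mean(0))
print(bot.tips_ahead)
to([.54,.15,.24],85)
E
```

```text
5589 ((509.5922546386719, -263.9810485839844), (280.7275390625, 170.19200134277344), 86.97544860839844)
0.72 179 179
[ 0.46181137 -0.30901242  0.08983538] [0.02375009 0.02450425 0.01055547]
cam 291 [ 0.55684384 -0.2143353   0.11955488]
0.008
t 0.55 pos [0.2552 0.6249 0.2393] ydir 67.8 w 1.0 F [-0.2  0.  -0.4] delta [-0.4432 -0.332  -0.0007]
spin (tool z down) -17.216784217251202
```

Request:
send_rows(deltas="-0.04 -0.03 0 -4; -0.08 -0.06 0 -8; -0.12 -0.09 0 -12; -0.16 -0.12 0 -16; -0.20 -0.15 0 -19", claw=1, force=60)

```text
t: 1.05
eef_pos: [0.3846, 0.4086, 0.2396]
tool_rot: [0.0, 0.027, 1.0, 0.0]
contact_force: [1.3, 0.5, 0.7]
gripper_width: 1.004
grasp_force: 0.0
```

```bash
python3 -c "
from h import *
to([.54,.15,.24],87);to([.462,-.311,.2],87)"
```

```text
t 1.05 pos [0.3846 0.4086 0.2396] ydir 86.9 w 1.004 F [1.3 0.5 0.7] delta [-0.169  -0.2499 -0.0005]
spin (tool z down) -0.06223004112112562
t 1.05 pos [0.3846 0.4086 0.2396] ydir 86.9 w 1.004 F [1.3 0.5 0.7] delta [-0.1158 -0.7145  0.0392]
spin (tool z down) -0.06223004112112562
```

Request:
send_rows(deltas="-0.027 -0.042 0 0; -0.054 -0.084 0 0; -0.08 -0.126 0 0; -0.11 -0.168 0 0; -0.135 -0.21 0 0")

```text
t: 1.55
eef_pos: [0.5075, 0.1919, 0.2398]
tool_rot: [0.001, 0.028, 1.0, 0.0]
contact_force: [1.0, 1.3, 0.9]
gripper_width: 1.001
grasp_force: 0.0
```

Request:
send_rows(deltas="0 -0.049 0 0; 0 -0.098 0 0; 0 -0.147 0 0; 0 -0.196 0 0; 0 -0.24 0 0")

```text
t: 2.05
eef_pos: [0.4925, -0.0485, 0.2397]
tool_rot: [0.0, 0.029, 1.0, 0.0]
contact_force: [-0.3, 0.7, -0.2]
gripper_width: 1.001
grasp_force: 0.0
```

Request:
send_rows(deltas="0 -0.049 0 0; 0.003 -0.098 0 0; 0.007 -0.147 0 0; 0.012 -0.196 0 0; 0.016 -0.24 0 0")

```text
t: 2.55
eef_pos: [0.4627, -0.2873, 0.2397]
tool_rot: [0.0, 0.029, 1.0, -0.0]
contact_force: [1.3, -0.0, -0.3]
gripper_width: 1.004
grasp_force: 0.0
```

```bash
python3 -c "
from h import *
to([.462,-.311,.2],87)"
```

```text
t 2.55 pos [ 0.4627 -0.2873  0.2397] ydir 86.7 w 1.004 F [ 1.3 -0.  -0.3] delta [-0.0006 -0.0237  0.0397]
spin (tool z down) -0.27111194897298674
```

Request:
send_rows(deltas="0 -0.012 0.025 0; 0 -0.024 0.05 0; 0 -0.024 0.08 0; 0 -0.024 0.08 0")

```text
t: 2.95
eef_pos: [0.4598, -0.3076, 0.1561]
tool_rot: [-0.003, 0.028, 1.0, 0.001]
contact_force: [0.8, 1.0, -0.6]
gripper_width: 1.0
grasp_force: 0.0
```

```bash
python3 - <<'E'
from h import *
ims=[]
for n in("side","top"):
    p=bot.read_camera(n); im=p["img"][:,:,::-1].copy()
    for r in bot.landmark_of(p,"board_plunger_grip")[:1]: print(n,np.round(r["xyz"],4),r["confidence"])
    u,v=map(int,pix(p,[.462,-.311,.09])); 
    ims.append(cv2.resize(im[max(0,v-65):v+65,max(0,min(u-65,382)):][:,:130],(390,390)))
cv2.imwrite("pics/c.png",np.hstack(ims))
to([.462,-.311,.069],87)
E
```

```text
side [ 0.4583 -0.3064  0.0784] 0.54
top [ 0.4592 -0.3128  0.0769] 0.43
t 3.15 pos [ 0.4632 -0.309   0.1609] ydir 86.8 w 1.005 F [ 0.5 -1.1 -0.1] delta [ 0.0013 -0.002   0.0919]
spin (tool z down) -0.19240832403102104
```

View pics/c.png

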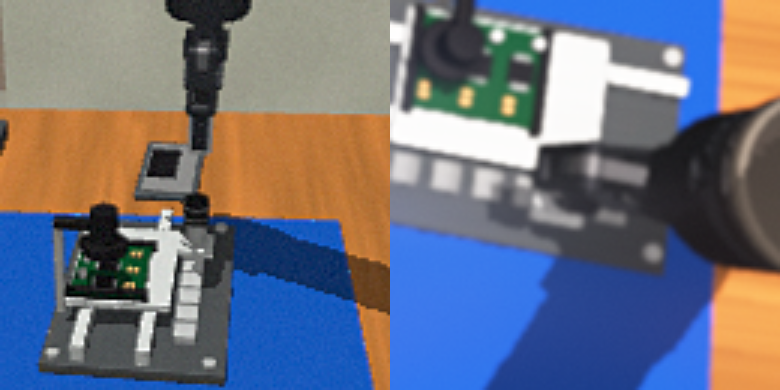

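The side crop shows the tool directly above the knob at (195,205), and the top crop agrees. Now I'll descend and grip.

Request:
send_rows(deltas="0.0015 -0.002 0.025 0; 0.0015 -0.002 0.05 0; 0.0015 -0.002 0.075 0; 0.0015 -0.002 0.091 0; 0.0015 -0.002 0.091 0")

```text
t: 3.65
eef_pos: [0.4605, -0.3099, 0.0679]
tool_rot: [-0.001, 0.028, 1.0, 0.0]
contact_force: [-0.2, 1.0, 0.2]
gripper_width: 0.999
grasp_force: 0.0
```

Request:
send_rows(deltas="0 0 0 0; 0 0 0 0; 0 0 0 0; 0 0 0 0; 0 0 0 0", claw=0, force=60)

```text
t: 4.15
eef_pos: [0.461, -0.311, 0.0693]
tool_rot: [0.001, 0.028, 1.0, -0.0]
contact_force: [-0.6, 0.5, 6.9]
gripper_width: 0.284
grasp_force: 58.5
```

```bash
python3 -c "
from h import *
to([.462,-.311,.069],87)"
```

```text
t 4.15 pos [ 0.461  -0.311   0.0693] ydir 86.8 w 0.284 F [-0.6  0.5  6.9] delta [-0.001   0.0001  0.0003]
spin (tool z down) -0.2286174935404972
```

Request:
send_rows(deltas="0 0 -0.005 0; 0 0 -0.01 0; 0 0 -0.015 0; 0 0 -0.02 0; 0 0 -0.021 0")

```text
t: 4.65
eef_pos: [0.4609, -0.3105, 0.0897]
tool_rot: [0.0, 0.028, 1.0, -0.0]
contact_force: [5.0, -0.7, -9.4]
gripper_width: 0.283
grasp_force: 59.2
```

```bash
python3 - <<'E'
from h import *
to([.462,-.311,.09],87)
p=bot.read_camera("side"); u,v=map(int,pix(p,[.462,-.311,.09])); im=p["img"][:,:,::-1]
cv2.imwrite("pics/d.png",cv2.resize(im[v-50:v+50,u-60:u+60],(720,600),interpolation=2))
E
```

```text
t 4.65 pos [ 0.4609 -0.3105  0.0897] ydir 86.8 w 0.283 F [ 5.  -0.7 -9.4] delta [-0.0011 -0.0005 -0.0003]
spin (tool z down) -0.20138495424319558
```

View pics/d.png

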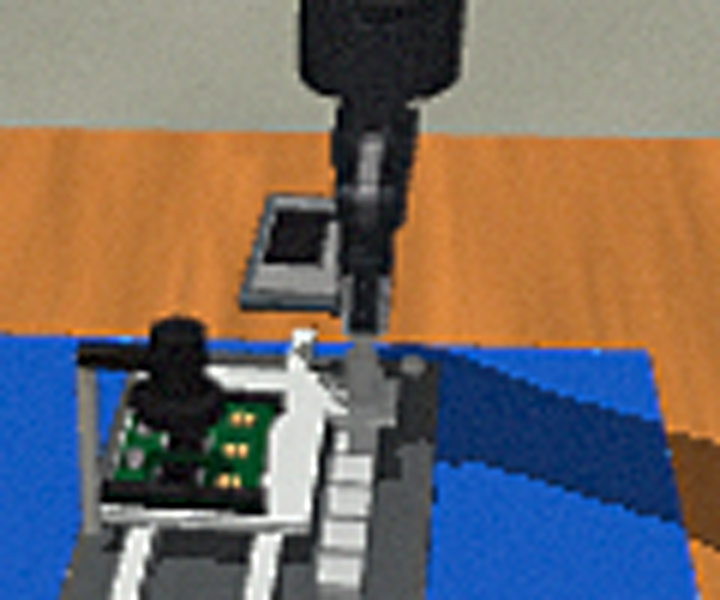

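The knob is up: the fingers stand clear above the bare barrel at (365,360), and the 9 N spring load matches about 21 mm of pull. Next I'll slide 30 mm along the tool's y.

Request:
send_rows(deltas="0 0.007 0 0; 0 0.015 0 0; 0 0.023 0 0; 0 0.03 0 0; 0 0.03 0 0")

```text
t: 5.2
eef_pos: [0.4625, -0.2789, 0.0891]
tool_rot: [-0.0, 0.027, 1.0, 0.001]
contact_force: [5.3, 1.0, -8.6]
gripper_width: 0.286
grasp_force: 59.4
```

```bash
python3 - <<'E'
from h import *
to([.4626,-.281,.09],87)
p=bot.read_camera("side"); print([ (np.round(r["xyz"],4),r["confidence"]) for r in bot.landmark_of(p,"board_plunger_grip")[:1]]); u,v=map(int,pix(p,[.462,-.311,.09])); im=p["img"][:,:,::-1]
cv2.imwrite("pics/e.png",cv2.resize(im[v-50:v+50,u-60:u+60],(720,600),interpolation=2))
E
```

```text
t 5.2 pos [ 0.4625 -0.2789  0.0891] ydir 86.9 w 0.286 F [ 5.3  1.  -8.6] delta [-0.0002 -0.0021 -0.0009]
spin (tool z down) -0.12191588758267358
[]
```

View pics/e.png

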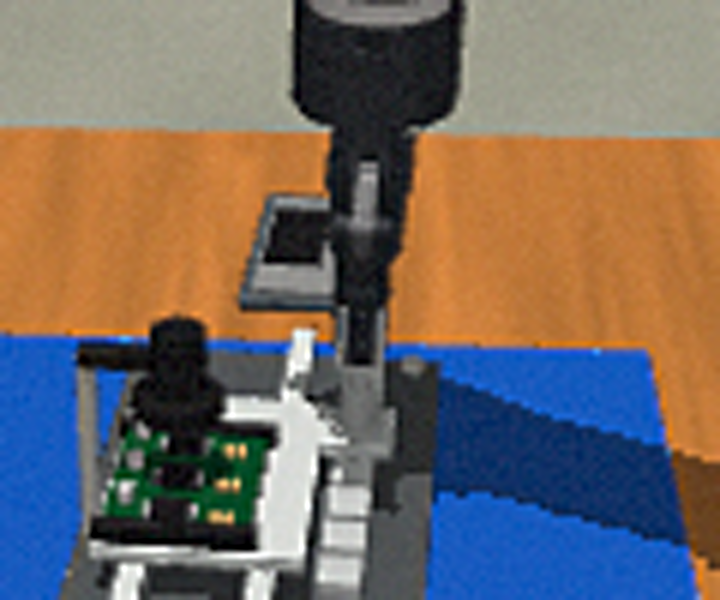

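The carriage came along: the board moved toward the viewer and the barrel went to (365,410). I'll lower the knob into the notch and then let go.

Request:
send_rows(deltas="0 0 0.005 0; 0 0 0.01 0; 0 0 0.015 0; 0 0 0.018 0; 0 0 0.018 0")

```text
t: 5.8
eef_pos: [0.4624, -0.2808, 0.0709]
tool_rot: [0.0, 0.028, 1.0, 0.0]
contact_force: [5.0, 1.5, -5.5]
gripper_width: 0.279
grasp_force: 59.7
```

Request:
send_rows(deltas="0 0 0 0; 0 0 0 0; 0 0 0 0; 0 0 0 0; 0 0 0 0", claw=1)

```text
t: 6.3
eef_pos: [0.462, -0.2808, 0.0714]
tool_rot: [-0.0, 0.028, 1.0, -0.0]
contact_force: [-0.8, -0.4, -0.5]
gripper_width: 1.001
grasp_force: 0.0
```

Request:
send_rows(deltas="0 0 -0.02 0; 0 0 -0.05 0; 0 0 -0.09 0; 0 0 -0.13 0; 0 0 -0.17 0")

```text
t: 6.8
eef_pos: [0.4617, -0.2806, 0.2429]
tool_rot: [-0.0, 0.028, 1.0, 0.0]
contact_force: [-0.2, -0.3, -0.1]
gripper_width: 1.002
grasp_force: 0.0
```

Request:
send_rows(deltas="0.03 -0.03 0 0; 0.05 -0.07 0 0; 0.05 -0.11 0 0; 0.05 -0.15 0 0; 0.05 -0.15 0 0")

```text
t: 7.3
eef_pos: [0.4014, -0.4331, 0.2417]
tool_rot: [-0.0, 0.032, 1.0, -0.002]
contact_force: [-0.3, -0.2, 0.1]
gripper_width: 1.002
grasp_force: 0.0
```

```bash
python3 - <<'E'
from h import *
to([.4636,-.281,.09],87)
ims=[]
for n in("side","top"):
    p=bot.read_camera(n)
    print(n,[np.round(r["xyz"],4) for r in bot.landmark_of(p,"board_plunger_grip")[:1]])
    for r in bot.masks_of(p,"board_plunger_grip")[:1]:
        K=cloud(p,r["mask"]); k=K[K[:,2]>.083]; print(r["confidence"],len(k),k.mean(0) if len(k) else K, K[:,2].max())
    u,v=map(int,pix(p,[.48,-.281,.09])); im=p["img"][:,:,::-1]
    ims.append(cv2.resize(im[v-65:v+65,u-65:u+65],(390,390)))
cv2.imwrite("pics/f.png",np.hstack(ims))
E
```

```text
t 7.3 pos [ 0.4014 -0.4331  0.2417] ydir 86.4 w 1.002 F [-0.3 -0.2  0.1] delta [-0.0526  0.1563  0.1511]
spin (tool z down) -0.6166471855359958
side [array([ 0.4619, -0.2791,  0.079 ])]
0.51 46 [ 0.46304916 -0.27500324  0.08896604] 0.09267002977193445
top [array([ 0.4631, -0.2828,  0.0754])]
0.67 149 [ 0.46346461 -0.27925088  0.08977749] 0.09314533624924726
```

View pics/f.png

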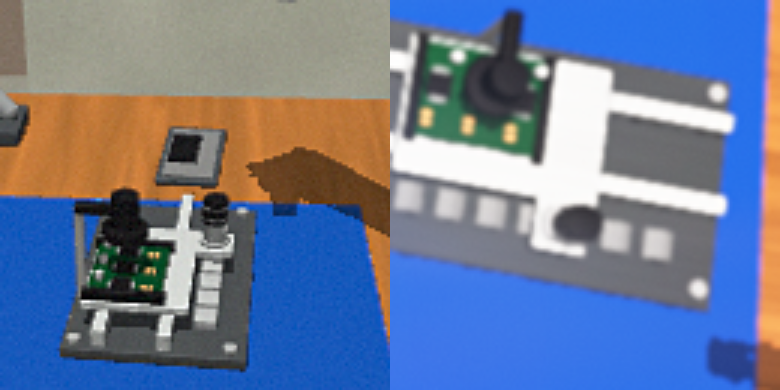

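The knob moved from y -0.3090 to -0.2793, so the carriage went about 30 mm. The knob top is at 0.0898 m as before, so the pin is home. Both crops show the next chip under the camera and the gripper clear.

```bash
python3 -c "
from h import *
print(bot.hand_in())"
```

```text
the job is handed in; nothing more can be done
None
```

I moved the board carriage one notch (about 30 mm) further under the camera with its knob sprung home, left the tray slide untouched, and handed the job in at about 7.4 s; no verdict was returned.

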